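# Shake a dishwasher tablet out of the upturned dispenser

### The job

The clear dispenser box stands upside down with one dishwasher tablet inside, its slot underneath. Pick the box up by its wooden grip without spilling the tablet, hold it over the blue bowl, shake or rock it until the tablet drops through the slot into that bowl, then stand the empty box back on the table the way it stood and let go. Leave the blue bowl standing where it is.

Things in the scene. Friction and masses are not known exactly. Their poses are not given: they have to be found in the camera images.
- dispenser: Clear box, orange plates, slot down: 126 (x) x 55 (y) x 88 mm high on 6 mm feet, 0.3 kg. Origin: centre of underside at foot level, z up. Grip it by the wooden block on top, 30 (x) x 46 (y) mm, 52-88 mm above origin, across its 30 mm (along x). Chamber 120 (x) x 49 (y) x 36 mm high; its floor is the slotted plate, 6-10 mm above origin; slot 32 (x) x 48 (y) mm, right above the origin.
- tablet: White slippery block, red top layer, 22 (x) x 44 (y) x 14 mm, 20 g; origin: centre of its white underside. Starts flat in the dispenser near its +x end, y roughly along the box's y. Stays if the box is held level and moved smoothly; slides at over 20 degrees of tilt about the box's y (first -x end down; if it misses, tilt back the other way) and drops when it crosses the slot.
- blue_bowl: Blue ceramic bowl, rim radius 60 mm, 60 mm high, loose, 0.5 kg. Origin: centre of its underside. The tablet shall end in this one; a white bowl of the same shape is a bystander. A pine block 185 mm tall and a clear crate 170 mm tall stand by the way: carry the box over them.

How it is judged:
By the outcome, as a careful person would: the job done as asked, in the order asked, and still so for the second after the job is handed in, with the robot touching nothing.
It also fails if it takes over 59 s, if anything falls off the work surface, if the arm or the gripper's body presses on something with over 40 N, if the wrist force passes 120 N, or if a joint passes its speed limit or range.

### The arm

A 6-joint arm with a two-finger parallel gripper is mounted at the origin on the work surface; the furniture and walls round the work are solid. World frame = base frame: x ahead of the robot, y to its left, z up, the work surface at z = 0. Lengths are in m, angles in rad, forces in N, time in s.
With the tool pointing down it reaches from about 0.225 to 0.875 m from the base axis. Payload 3.4 kg.
Tool frame: the origin (TCP) lies on the centre line of the jaws, within the pads' length; the fingertips stand 22 mm ahead of it and the grasp point (between the pads) lies 3 mm ahead of it; z points along the fingers, y is the line along which they close (so a half turn about z gives the same grasp; the last joint's range is limited). The gripper opens to 85 mm and grips with 20 to 120 N. Pads are 22 mm wide; open, the fingers measure 114 mm over their backs; the gripper's body (76 mm by 85 mm) begins 54 mm behind the grasp point. The pads swing forward as they close: fully open they stand 13 mm farther back than shut.
Start: joints at [-0.121, 0.276, 1.505, -0, 1.361, -0.121], TCP at [0.575, -0, 0.253] pointing down, gripper open.
Joint ranges: [-2.89, 2.89], [-0.75, 2.08], [0.22, 2.7], [-1.18, 4.32], [0.11, 2.71], [-2.7, 2.7]. Speed limits (rad/s): [2.57, 2.57, 3.14, 3.14, 3.14, 3.14].

### API

Orientations are given as a unit quaternion [w, x, y, z].
In Python, from rig import manip gives the robot as it stands.
- The arm moves only by the shell command python3 steer.py 'ROWS' [OPENING] [FORCE]. ROWS is a JSON list of rows, 1 to 5 of them, each written [[dx, dy, dz], turn]: dx, dy, dz in m, then a turn about the tool's z in rad; each row shifts and turns the commanded pose from where the row before left it, along the tool's axes as they then stand; what a row does not reach is not made up. A row lasts 1/12 s, in which the tool goes at most 0.0417 m and 0.125 rad, less where a joint would pass 70% of its speed; a pose out of reach is approached as far as the arm can. OPENING is the finger opening in m, set as the command begins (- or left out keeps the last). The fingers move at their own pace and stop on an object; FORCE is the grip in N (left out, the last holds). Time passes only in rows, so rows that do not move let the fingers close. It prints the time, the measured TCP pose, the force, the opening and the grip force at its end. Input that does not fit is refused with a message, and nothing moves.
- manip.get_state(): the state, without advancing time (a new reading comes with each control period).
- manip.get_image(name): name is "scene" or "side" or "wrist"; returns a dict with "img" (420x560x3 uint8, red, green, blue), "camera_matrix" (3x3 intrinsics, pixels), "T" (4x4, takes a point from camera to world coordinates); the wrist camera has in their place "hand_eye" (4x4, takes a point from camera to tool coordinates, whose origin is the TCP and whose axes are the flange's). Camera axes: x right, y down, z forward; pixel columns grow to the right and rows downward; lengths in m; the calibration is good to about 2 mm. A picture is of the moment at which its call begins: read the wrist's pose just before it. There is no depth.
- manip.sign_off(): hands the job in; it is judged then, once.
The state is a dict: "clock": time; "qpos": joint angles; "qd": joint speeds; "effort": joint torques, N m; "position": TCP position; "ee_rot": TCP orientation; "contact_force": force on the tool from outside, world axes, zero at the start; "moment": the same for the moment, N m; "width": finger opening in m; "gripper_force": force on a finger pad.
Only numpy, scipy, OpenCV 4.12 (cv2) and the standard library are available. Lean on these libraries where they do the work, as an engineer would, in place of code of your own. Each camera call takes 0.05 s, during which the arm holds its last target. There are 200 camera calls.

## Working session

There is one attempt and no reset: what is moved stays moved. The work goes in short steps, Python scripts to look and compute and a shell command to move; the robot and the scene stay as the last step left them, time stands still between calls to the robot, and variables do not carry over. Pictures are saved under pics/ and viewed, at most 10 in all, crops included, and the job is handed in when it is done.

```bash
ls; mkdir -p pics; python3 - <<'E'
from rig import manip
import cv2,numpy as np
s=manip.get_state();print({k:np.round(v,3) for k,v in s.items()})
for n in("scene","side"):
    d=manip.get_image(n);cv2.imwrite(f"pics/{n}0.png",d["img"][:,:,::-1]);np.savez(f"{n}0.npz",**d)
    print(n,np.round(d["camera_matrix"],1).tolist(),np.round(d["T"],3).tolist())
E
```

```text
pics
rig.py
steer.py
{'clock': np.float64(0.0), 'qpos': array([-0.121,  0.277,  1.506,  0.   ,  1.361, -0.121]), 'qd': array([-0.001, -0.001,  0.   ,  0.003, -0.   , -0.   ]), 'effort': array([ 1.0000e-03, -4.1677e+01, -2.4581e+01, -0.0000e+00,  1.1000e-02,
        0.0000e+00]), 'position': array([0.574, 0.   , 0.252]), 'ee_rot': array([-0.001,  0.707,  0.707, -0.001]), 'contact_force': array([-0.189,  0.296,  0.324]), 'moment': array([-0.054,  0.017,  0.006]), 'gripper_force': np.float64(0.0), 'width': np.float64(0.086)}
scene [[507.7, 0.0, 288.4], [0.0, 507.7, 215.1], [0.0, 0.0, 1.0]] [[-0.568, -0.395, 0.722, -0.435], [-0.823, 0.246, -0.513, 0.567], [0.024, -0.885, -0.465, 0.586], [0.0, 0.0, 0.0, 1.0]]
side [[409.8, 0.0, 278.3], [0.0, 409.8, 210.9], [0.0, 0.0, 1.0]] [[0.872, -0.292, 0.393, -0.072], [-0.49, -0.545, 0.68, -0.827], [0.016, -0.786, -0.619, 0.774], [0.0, 0.0, 0.0, 1.0]]
```
View pics/scene0.png

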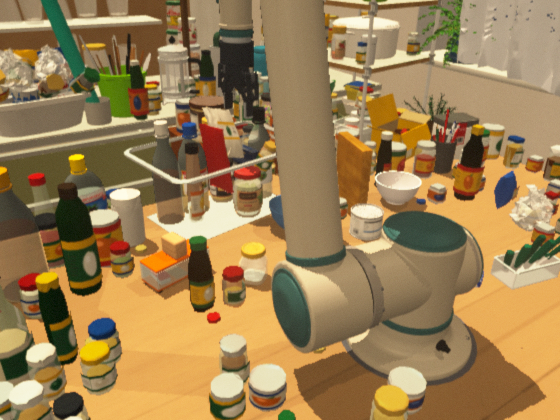

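View pics/side0.png

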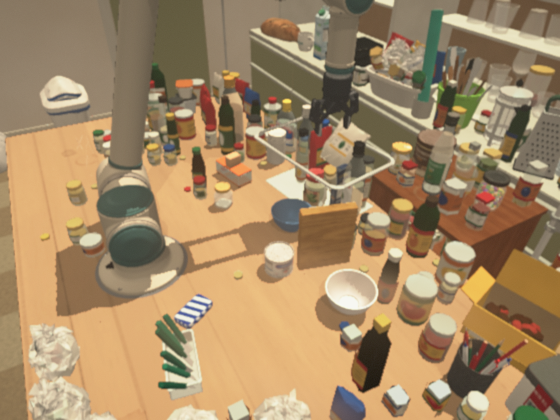

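The scene view shows the dispenser (orange plates, wooden grip) at about (170,262), with bottles to its right and left. In the side view it is at about (234,168), the blue bowl at (290,213), the pine block at (328,233) and the crate rim at (325,155).

```bash
cat > h.py <<'E'
import numpy as np,cv2
from rig import manip
from scipy.spatial.transform import Rotation as R
def rot(q): return R.from_quat([q[1],q[2],q[3],q[0]]).as_matrix()
def ray(K,T,p):
    d=T[:3,:3]@np.linalg.inv(K)@np.array([p[0],p[1],1.]);return T[:3,3],d/np.linalg.norm(d)
def onz(K,T,p,z):
    o,d=ray(K,T,p);return o+d*(z-o[2])/d[2]
def tri(rs):
    A=sum(np.eye(3)-np.outer(d,d) for o,d in rs);b=sum((np.eye(3)-np.outer(d,d))@o for o,d in rs)
    return np.linalg.solve(A,b)
def proj(K,T,P):
    c=T[:3,:3].T@(np.asarray(P)-T[:3,3]);return (K@c/c[2])[:2]
def wrist():
    s=manip.get_state();d=manip.get_image("wrist")
    W=np.eye(4);W[:3,:3]=rot(s["ee_rot"]);W[:3,3]=s["position"]
    return d["img"],d["camera_matrix"],W@d["hand_eye"],s
E
python3 - <<'E'
from h import *
D={n:np.load(n+"0.npz") for n in("scene","side")}
def r(n,p): return ray(D[n]["camera_matrix"],D[n]["T"],p)
print("box",tri([r("scene",(173,246)),r("side",(236,160))]))
print("bowl side z.05",onz(D["side"]["camera_matrix"],D["side"]["T"],(290,213),.045))
a=cv2.resize(D["scene"]["img"][190:330,60:320],None,fx=3,fy=3,interpolation=2)
b=cv2.resize(D["side"]["img"][70:280,150:420],None,fx=2.9,fy=2.8,interpolation=2)
cv2.imwrite("pics/a.png",a[:,:,::-1]);cv2.imwrite("pics/b.png",b[:,:,::-1])
img,K,T,s=wrist();print(K.tolist(),np.round(T,3).tolist())
E
```

```text
box [0.38929278 0.25760902 0.06398017]
bowl side z.05 [ 0.41665821 -0.04939212  0.045     ]
[[293.1449295121413, 0.0, 282.91517000615335], [0.0, 293.1449295121413, 214.0113779889094], [0.0, 0.0, 1.0]] [[1.0, 0.001, -0.003, 0.575], [-0.0, -0.958, -0.286, 0.073], [-0.003, 0.286, -0.958, 0.373], [0.0, 0.0, 0.0, 1.0]]
```

View pics/b.png

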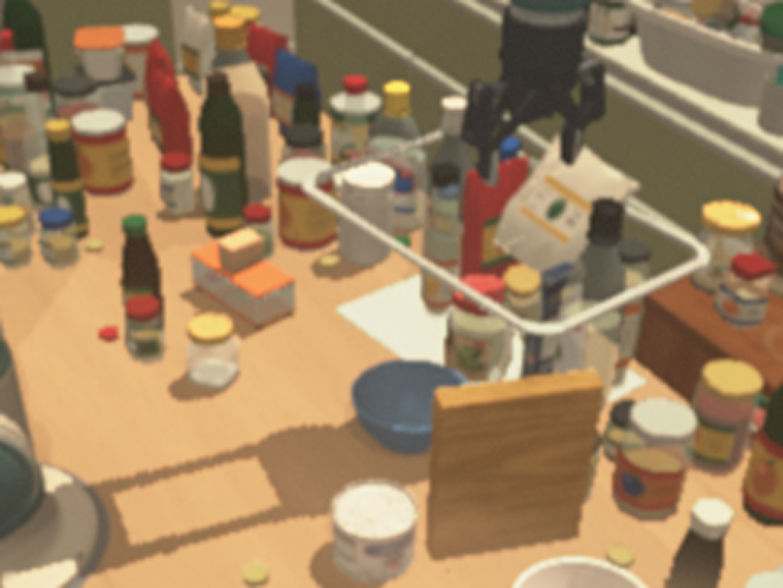

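The crop shows the box standing free, with its grip at about (241,250). A jar and a bottle stand on the robot side, and the bowl (410,405) is tucked between the pine block (515,465) and the crate (rim corners about (312,185), (545,330), (705,255)). I'll raise the arm and look from above with the wrist camera.

```bash
python3 steer.py '[[[0,0,-0.04],0],[[0,0,-0.04],0],[[0.033,-0.023,0],0],[[0.033,-0.023,0],0],[[0.033,-0.023,0],0]]' | tail -3; python3 steer.py '[[[0.033,-0.023,0],0],[[0.033,-0.023,0],0],[[0.033,-0.023,0],0],[[0.033,-0.023,0],0],[[0,0,0],0]]' ; python3 steer.py '[[[0,0,0],0]]'
python3 - <<'E'
from h import *
img,K,T,s=wrist();np.savez("w1.npz",img=img,K=K,T=T)
cv2.imwrite("pics/w1.png",img[:,:,::-1]);print(s["position"],T[:3,3])
E
```

```text
contact_force: [1.0, 1.9, -0.2]
width: 0.0851
gripper_force: 0.0
clock: 0.98
position: [0.4092, 0.236, 0.3335]
ee_rot: [-0.003, 0.705, 0.71, 0.0]
contact_force: [0.3, 0.1, -0.5]
width: 0.0855
gripper_force: 0.0
clock: 1.07
position: [0.4126, 0.2324, 0.3334]
ee_rot: [0.0, 0.706, 0.709, 0.0]
contact_force: [-0.2, -0.3, 0.8]
width: 0.0856
gripper_force: 0.0
[0.41260729 0.23237058 0.33335862] [0.41268892 0.30537639 0.45382722]
```

View pics/w1.png

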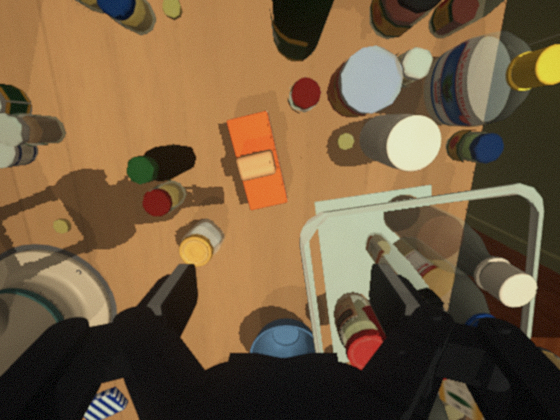

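The wrist view from above shows the orange box at about (257,160), its long axis nearly along image vertical, with the wooden grip at (256,165). The bowl sits at about (283,340), mostly hidden by the gripper. I'll take one clean look over the bowl, then measure.

```bash
python3 steer.py '[[[-0.04,0,0],0],[[-0.04,0,0],0],[[-0.04,0,0],0],[[-0.04,0,0],0],[[-0.02,0,0],0]]' >/dev/null; python3 steer.py '[[[0,0,0],0],[[0,0,0],0]]' | head -2
python3 - <<'E'
from h import *
img,K,T,s=wrist();np.savez("w2.npz",img=img,K=K,T=T)
cv2.imwrite("pics/w2.png",img[:,:,::-1]);print(s["position"],T[:3,3])
w=np.load("w1.npz");img,K,T=w["img"],w["K"],w["T"]
h=cv2.cvtColor(img,cv2.COLOR_RGB2HSV)
for nm,lo,hi,z in(("orange",(5,190,130),(16,255,255),.052),("wood",(8,60,150),(24,165,255),.088)):
    m=np.zeros(h.shape[:2],np.uint8);m[100:220,220:295]=cv2.inRange(h,lo,hi)[100:220,220:295]
    m=cv2.morphologyEx(m,cv2.MORPH_OPEN,np.ones((3,3)))
    n,l,st,c=cv2.connectedComponentsWithStats(m);print(nm,[(st[i].tolist()) for i in range(1,n) if st[i][4]>40])
    if nm=="orange": p=cv2.findNonZero(m)
    else:
        i=[i for i in range(1,n) if l[165,256]==i] or [1+np.argmax(st[1:,4])]
        p=cv2.findNonZero((l==i[0]).astype(np.uint8))
    P=np.array([onz(K,T,q[0],z)[:2] for q in p]).astype(np.float32)
    b=cv2.minAreaRect(P*1000);print(b)
E
```

```text
clock: 1.7
position: [0.4145, 0.0489, 0.3332]
[0.41450901 0.04885089 0.33317194] [0.41534942 0.12182882 0.45365718]
orange [[227, 112, 50, 47, 1559], [243, 160, 44, 49, 1167]]
((378.082275390625, 258.41510009765625), (54.38935852050781, 124.21574401855469), 13.065048217773438)
wood [[220, 100, 75, 120, 4106], [220, 144, 5, 14, 63], [237, 151, 38, 29, 827]]
((378.9361877441406, 258.8026428222656), (45.602996826171875, 28.606565475463867), 13.346098899841309)
```

View pics/w2.png

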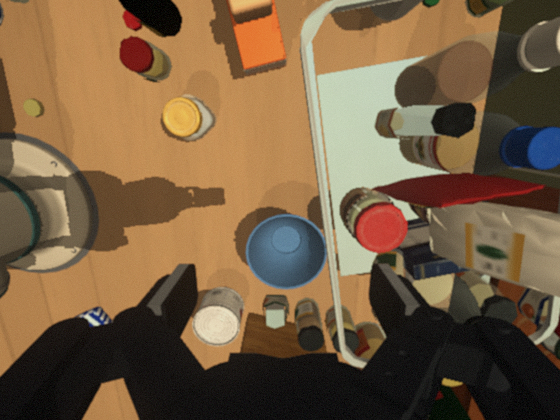

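The picture shows the blue bowl with its rim around (286,250). The crate wall is close on its right (x≈325), a jar stands at (217,315), and small bottles at (275,310) and (310,325) stand in front of the pine block at (280,340). Next I'll measure the bowl and its neighbours.

```bash
python3 - <<'E'
from h import *
w=np.load("w2.npz");img,K,T=w["img"],w["K"],w["T"]
h=cv2.cvtColor(img,cv2.COLOR_RGB2HSV)
m=cv2.inRange(h,(95,70,40),(118,255,255));m[:200]=0;m[300:]=0;m[:,:235]=0;m[:,330:]=0
m=cv2.morphologyEx(m,cv2.MORPH_OPEN,np.ones((3,3)))
c=max(cv2.findContours(m,0,1)[0],key=cv2.contourArea)
P=np.array([onz(K,T,q[0],.06)[:2] for q in cv2.convexHull(c)]).astype(np.float32)*1000
print("bowl",cv2.minEnclosingCircle(P),cv2.fitEllipse(P))
f=lambda p,z:np.round(onz(K,T,p,z),3)[:2]
print("crate wall",f((304,40),.17),f((312,120),.17),f((325,220),.17),f((342,340),.17))
print("jar top .07?",f((217,315),.07),"bott base",f((275,298),0),f((310,305),0))
print("pine px at z.185",f((252,313),.185),f((322,322),.185))
s=np.load("side0.npz");g=lambda p,z:np.round(onz(s["camera_matrix"],s["T"],p,z),3)[:2]
print("pine side base",g((298.3,266.4),0),g((350,262.9),0),"top",g((300,209.3),.185),g((356.9,203.9),.185),"back top",g((302,206),.185),g((356,202),.185))
print("jar side",g((279,248),.07), manip.get_state()["qpos"])
cv2.imwrite("pics/c.png",cv2.resize(img[200:370,190:380],None,fx=4,fy=3.5,interpolation=2)[:,:,::-1])
E
```

```text
bowl ((417.9323425292969, -53.9455451965332), 58.491004943847656) ((416.08917236328125, -55.45267105102539), (109.39348602294922, 118.03797149658203), 28.402677536010742)
crate wall [0.433 0.193] [0.442 0.127] [0.457 0.031] [ 0.482 -0.115]
jar top .07? [ 0.313 -0.153] bott base [ 0.399 -0.168] [ 0.461 -0.183]
pine px at z.185 [ 0.381 -0.068] [ 0.456 -0.08 ]
pine side base [ 0.352 -0.204] [ 0.479 -0.259] top [ 0.351 -0.198] [ 0.482 -0.244] back top [ 0.361 -0.189] [ 0.484 -0.237]
jar side [ 0.304 -0.184] [-4.75743636e-02 -6.25174135e-03  1.64973583e+00  4.36255137e-04
  1.49828464e+00 -4.41825997e-02]
```

View pics/c.png

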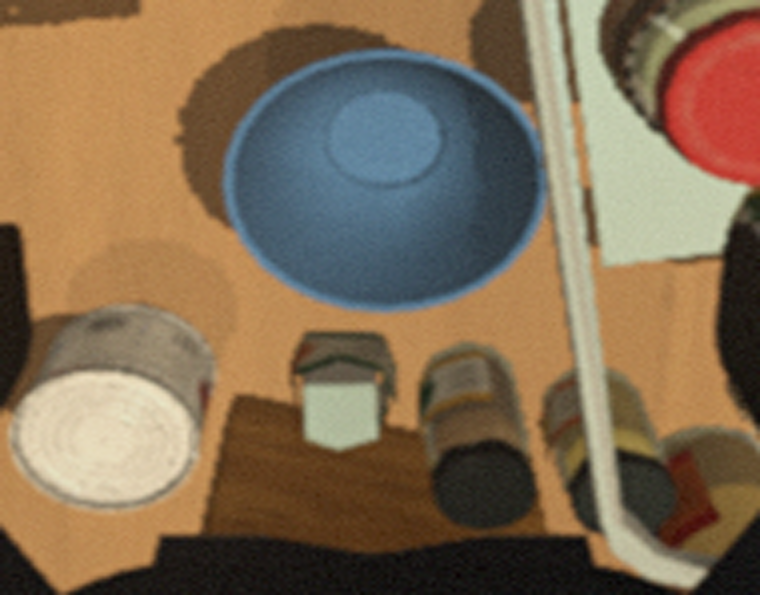

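The crop shows clear space around the bowl. The crate wall is about 54 mm to the +x side of its centre, and small bottles and the pine block stand more than 100 mm to the −y side. The box's long axis is nearly parallel to the crate wall, so I can shake along it. Now I'll go to the box.

```bash
python3 steer.py '[[[0.0417,-0.007,0],0],[[0.0417,-0.007,0],0],[[0.0417,-0.007,0],0],[[0.0417,-0.007,0],0],[[0.0417,-0.007,0],0]]' >/dev/null; python3 steer.py '[[[0,0,0.015],0.122],[[0,0,0.015],0.122],[[0,0,0.015],0.122],[[0,0,0.015],0.122],[[0,0,0.015],0.122]]' > /dev/null;python3 steer.py '[[[0,0,0.015],0.122],[[0,0,0.015],0.122],[[0,0,0.015],0.122],[[0,0,0.015],0.122],[[0,0,0.015],0.122]]' > /dev/null; python3 steer.py '[[[0,0,0.015],0.122],[[0,0,0],0],[[0,0,0],0]]'
python3 - <<'E'
from h import *
img,K,T,s=wrist();np.savez("w3.npz",img=img,K=K,T=T)
M=rot(s["ee_rot"]);print(np.round(M,4),"world err",np.array([.3785,.2586])-s["position"][:2],"tool",M.T@np.r_[np.array([.3785,.2586,.079])-s["position"]])
ax=np.array([-.2285,.9735]);print("yaw err",np.degrees(np.arctan2(M[0,1]*ax[1]-M[1,1]*ax[0],M[:2,1]@ax)),s["qpos"])
h=cv2.cvtColor(img,cv2.COLOR_RGB2HSV)
cv2.imwrite("pics/w3.png",img[:,:,::-1])
E
```

```text
clock: 3.25
position: [0.379, 0.257, 0.1678]
ee_rot: [0.0, 0.993, 0.116, -0.001]
contact_force: [1.1, -0.3, 0.4]
width: 0.0855
gripper_force: 0.0
[[ 9.730e-01  2.309e-01 -1.800e-03]
 [ 2.309e-01 -9.730e-01 -6.000e-04]
 [-1.900e-03  2.000e-04 -1.000e+00]] world err [-0.00045031  0.00161387] tool [ 0.00010496 -0.00169288  0.08876996]
yaw err 179.8605932078662 [4.43606102e-01 1.70638043e-01 1.87742737e+00 2.20605282e-04
 1.09544940e+00 1.78132170e+00]
```

View pics/w3.png

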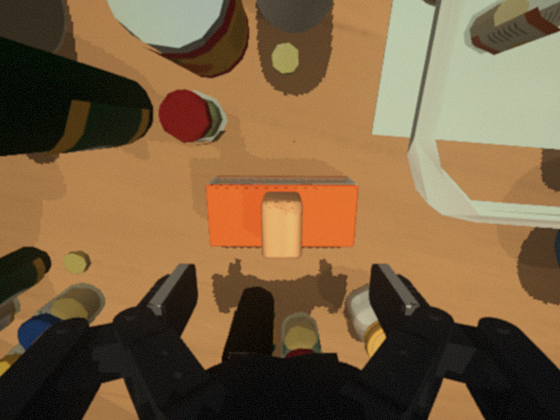

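The grip (281,225) is centred between the open jaws, and the box is square to the tool. Next I'll descend and grip.

```bash
python3 steer.py '[[[0,-0.001,0.02],0],[[0,0,0.025],0],[[0,0,0.025],0],[[0,0,0.014],0],[[0,0,0.005],0]]' ; python3 steer.py '[[[0,0,0],0],[[0,0,0],0],[[0,0,0],0],[[0,0,0],0],[[0,0,0],0]]' .02 60;  python3 steer.py '[[[0,0,0],0],[[0,0,0],0],[[0,0,0],0]]' - 60
```

```text
clock: 3.72
position: [0.3788, 0.2574, 0.0783]
ee_rot: [0.0, 0.993, 0.115, -0.001]
contact_force: [-0.9, -0.7, -0.3]
width: 0.0854
gripper_force: 0.0
clock: 4.13
position: [0.3801, 0.258, 0.0806]
ee_rot: [-0.001, 0.993, 0.114, 0.001]
contact_force: [-2.2, -0.1, 4.9]
width: 0.029
gripper_force: 59.0
clock: 4.38
position: [0.3801, 0.258, 0.0806]
ee_rot: [-0.001, 0.993, 0.114, 0.001]
contact_force: [-1.5, 0.4, 6.6]
width: 0.0291
gripper_force: 59.3
```

Gripped at 29 mm with 59 N. I'll lift smoothly, then check.

```bash
python3 steer.py '[[[0,0,-0.004],0],[[0,0,-0.008],0],[[0,0,-0.013],0],[[0,0,-0.019],0],[[0,0,-0.025],0]]' >/dev/null; python3 steer.py '[[[0,0,-0.028],0],[[0,0,-0.028],0],[[0,0,-0.028],0],[[0,0,-0.025],0],[[0,0,-0.019],0]]' >/dev/null; python3 steer.py '[[[0,0,-0.013],0],[[0,0,-0.008],0],[[0,0,-0.004],0],[[0,0,0],0],[[0,0,0],0]]'
python3 steer.py '[[[-0.001,0.008,0],0],[[-0.002,0.016,0],0],[[-0.003,0.024,0],0],[[-0.003,0.030,0],0],[[-0.004,0.030,0],0]]' >/dev/null; python3 steer.py '[[[-0.004,0.030,0],0],[[-0.004,0.030,0],0],[[-0.004,0.030,0],0],[[-0.003,0.030,0],0],[[-0.003,0.027,0],0]]' >/dev/null; python3 steer.py '[[[-0.002,0.024,0],0],[[-0.001,0.016,0],0],[[0,0.008,0],0],[[0,0,0],0],[[0,0,0],0]]'
python3 - <<'E'
from h import *
s=manip.get_state();M=rot(s["ee_rot"]);print("to bowl tool",M.T@(np.array([.417,-.045,.166])-s["position"]))
for n in("scene","side"):
    d=manip.get_image(n);np.savez(n+"1.npz",**d)
img,K,T,s=wrist()
d=np.load("side1.npz");p=proj(d["camera_matrix"],d["T"],s["position"]).astype(int);print(p)
a=cv2.resize(d["img"][p[1]-60:p[1]+110,p[0]-100:p[0]+100],(600,510),interpolation=2)
b=cv2.resize(img,(200,150))
a=np.hstack([a,np.vstack([b,np.zeros((360,200,3),np.uint8)])]);cv2.imwrite("pics/d.png",a[:,:,::-1])
E
```

```text
clock: 5.63
position: [0.3788, 0.2571, 0.3005]
ee_rot: [0.0, 0.993, 0.114, -0.001]
contact_force: [-0.5, 0.3, -4.2]
width: 0.0293
gripper_force: 59.6
clock: 6.88
position: [0.4144, -0.0451, 0.3007]
ee_rot: [-0.001, 0.994, 0.114, -0.001]
contact_force: [0.3, -0.5, -3.0]
width: 0.029
gripper_force: 60.1
to bowl tool [0.00272309 0.00069806 0.13468691]
[291 131]
```

View pics/d.png

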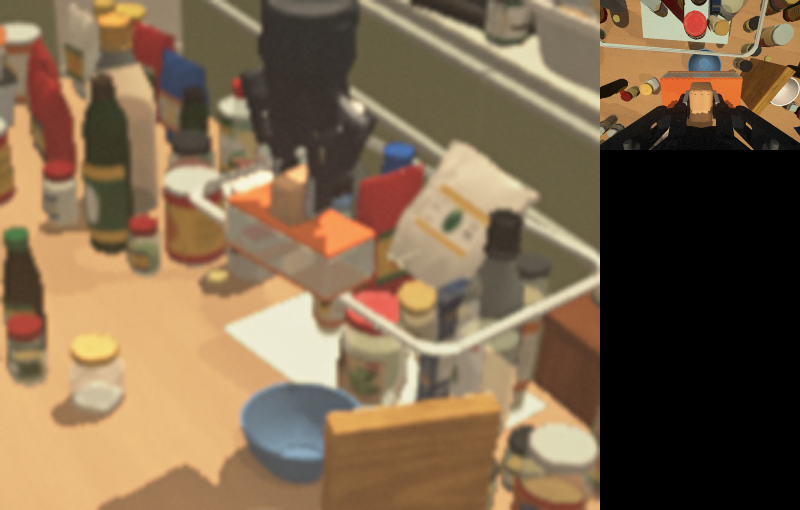

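The box hangs level, clear of the crate rim, and the bowl is below it. I'll find out numerically which end the tablet lies at while lowering to just above the bowl.

```bash
python3 - <<'E'
from h import *
s=manip.get_state();M=rot(s["ee_rot"])
for n in("scene","side"):
    d=np.load(n+"1.npz")
    for z in(.012,.02,.03,.04):
        r=[]
        for y in(-.052,-.045,-.03,-.015,.015,.03,.045,.052):
            B=s["position"]+M@np.array([0,y,.0806-z])
            # nearest long face toward camera
            sg=np.sign((d["T"][:3,3]-B)@M[:,0])
            u=proj(d["camera_matrix"],d["T"],B+M[:,0]*sg*.022).round().astype(int)
            r.append(d["img"][u[1],u[0]].tolist())
        print(n,z,r)
E
python3 steer.py '[[[0,0,0.006],0],[[0.001,0,0.012],0],[[0.001,0,0.018],0],[[0.001,0,0.022],0],[[0,0,0.022],0]]' >/dev/null;python3 steer.py '[[[0,0,0.02],0],[[0,0,0.016],0],[[0,0,0.01],0],[[0,0,0.006],0],[[0,0,0.003],0]]' >/dev/null;python3 steer.py '[[[0,0,0],0],[[0,0,0],0]]'
```

```text
scene 0.012 [[139, 108, 76], [136, 111, 80], [150, 126, 91], [142, 116, 86], [146, 122, 89], [147, 119, 88], [146, 123, 90], [147, 123, 92]]
scene 0.02 [[140, 126, 104], [139, 123, 98], [151, 124, 90], [140, 117, 84], [148, 125, 91], [145, 121, 82], [146, 122, 86], [148, 124, 91]]
scene 0.03 [[135, 95, 78], [135, 96, 75], [150, 127, 91], [145, 121, 88], [149, 124, 92], [146, 123, 90], [146, 123, 91], [146, 122, 89]]
scene 0.04 [[125, 114, 90], [143, 123, 95], [152, 125, 90], [144, 119, 88], [146, 121, 87], [151, 125, 89], [144, 121, 87], [142, 120, 87]]
side 0.012 [[142, 123, 101], [140, 127, 106], [143, 125, 103], [143, 118, 95], [157, 135, 107], [144, 118, 93], [145, 119, 94], [146, 126, 103]]
side 0.02 [[141, 124, 106], [141, 117, 100], [138, 122, 103], [142, 123, 100], [162, 142, 112], [149, 124, 98], [147, 121, 96], [146, 125, 101]]
side 0.03 [[139, 131, 111], [138, 129, 109], [139, 107, 91], [139, 125, 107], [151, 131, 105], [159, 139, 110], [144, 119, 95], [145, 122, 100]]
side 0.04 [[150, 113, 87], [158, 118, 93], [156, 107, 79], [161, 101, 71], [155, 109, 80], [178, 136, 104], [145, 116, 92], [153, 116, 89]]
clock: 8.03
position: [0.4183, -0.0446, 0.1668]
ee_rot: [0.0, 0.993, 0.114, 0.001]
contact_force: [0.4, -0.3, -4.1]
width: 0.029
gripper_force: 59.9
```

The scene view shows white and red at the tool −y (world +y) end, so the tablet is still there. A quick move along tool +y with a sharp reversal should leave it sliding over the slot, roughly above the bowl's centre.

```bash
cat > chk.py <<'E'
from h import *
s=manip.get_state();M=rot(s["ee_rot"]);print(np.round(s["position"],4))
d=manip.get_image("scene")
for z in(.02,.03):
    r=[]
    for y in np.arange(-.054,.055,.009):
        B=s["position"]+M@np.array([0,y,.0806-z]);sg=np.sign((d["T"][:3,3]-B)@M[:,0])
        u=proj(d["camera_matrix"],d["T"],B+M[:,0]*sg*.022).round().astype(int);c=d["img"][u[1],u[0]].astype(int);r.append((int(c[0]-c[1]),int(c[0]-c[2])))
    print(z,r)
e=manip.get_image("side");im=e["img"].astype(int);b0=np.load("side0.npz")["img"].astype(int)
u=proj(e["camera_matrix"],e["T"],(.417,-.054,.03)).astype(int);sl=np.s_[u[1]-18:u[1]+18,u[0]-22:u[0]+22]
red=(im[...,0]>im[...,2]+25);print("bowl non-blue px",[(int(((i[sl][...,0]-i[sl][...,2])>0).sum()),int((i[sl].min(-1)>140).sum())) for i in(im,b0)])
E
python3 chk.py; python3 steer.py '[[[0,0.03,0],0],[[0,-0.03,0],0],[[0,0,0],0],[[0,0,0],0],[[0,0,0],0]]'; python3 chk.py
```

```text
[ 0.4183 -0.0446  0.1668]
0.02 [(14, 40), (28, 62), (26, 63), (24, 60), (25, 60), (23, 61), (24, 60), (25, 60), (22, 58), (26, 62), (24, 60), (23, 57), (23, 57)]
0.03 [(30, 55), (29, 62), (26, 62), (26, 62), (27, 62), (24, 58), (24, 62), (25, 60), (25, 60), (23, 58), (22, 57), (24, 58), (23, 57)]
bowl non-blue px [(1095, 0), (856, 6)]
clock: 8.55
position: [0.4184, -0.0451, 0.1669]
ee_rot: [0.001, 0.993, 0.114, 0.001]
contact_force: [-0.2, -0.3, -3.8]
width: 0.0289
gripper_force: 61.8
[ 0.4184 -0.0451  0.1669]
0.02 [(23, 55), (28, 64), (26, 62), (26, 61), (24, 61), (23, 57), (25, 58), (26, 62), (27, 59), (24, 61), (26, 61), (25, 58), (24, 58)]
0.03 [(23, 54), (26, 63), (24, 62), (28, 60), (25, 59), (27, 59), (24, 59), (22, 57), (28, 60), (25, 60), (24, 59), (25, 57), (24, 56)]
bowl non-blue px [(1184, 0), (856, 6)]
```

```bash
python3 - <<'E'
from h import *
d=manip.get_image("side");c=manip.get_image("scene");p=proj(d["camera_matrix"],d["T"],manip.get_state()["position"]).astype(int)
q=proj(c["camera_matrix"],c["T"],manip.get_state()["position"]).astype(int);print(p,q)
a=cv2.resize(d["img"][p[1]-30:p[1]+80,p[0]-60:p[0]+60],(600,550),interpolation=2)
b=cv2.resize(c["img"][q[1]-30:q[1]+120,q[0]-50:q[0]+50],(200,300),interpolation=2)
w=cv2.resize(manip.get_image("wrist")["img"][:300],(200,107))
z=np.zeros((550,200,3),np.uint8);z[:300]=b;z[310:417]=w
cv2.imwrite("pics/e.png",np.hstack([a,z])[:,:,::-1])
E
```

```text
[291 176] [292 162]
```

View pics/e.png

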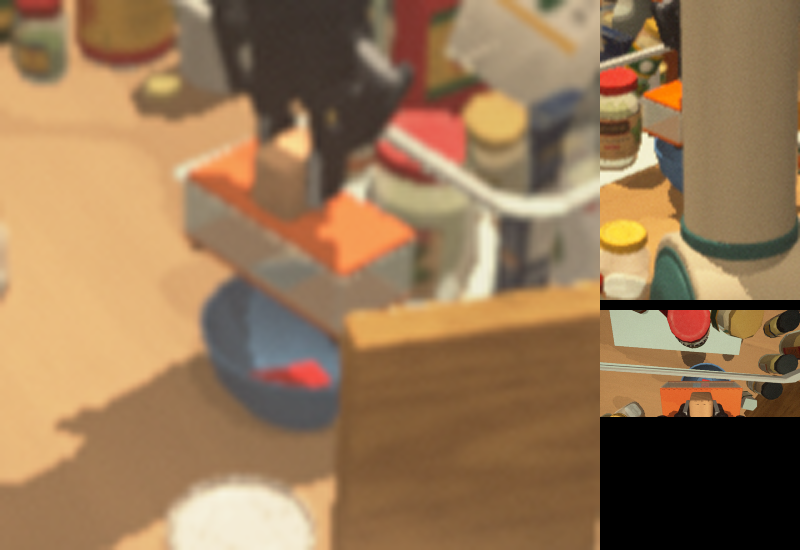

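One shake was enough: the tablet's red layer shows inside the blue bowl at about (300,375), and the bowl hasn't moved. Now I'll carry the empty box back.

```bash
python3 steer.py '[[[0,0,-0.01],0],[[0,0,-0.025],0],[[0,0,-0.033],0],[[0,0,-0.033],0],[[0,0,-0.024],0]]' >/dev/null; python3 steer.py '[[[0,0,-0.01],0],[[0.001,-0.01,0],0],[[0.003,-0.025,0],0],[[0.004,-0.035,0],0],[[0.004,-0.035,0],0]]' >/dev/null; python3 steer.py '[[[0.004,-0.035,0],0],[[0.004,-0.035,0],0],[[0.004,-0.035,0],0],[[0.004,-0.035,0],0],[[0.004,-0.03,0],0]]' >/dev/null; python3 steer.py '[[[0.002,-0.02,0],0],[[0.001,-0.008,0],0],[[0,0,0],0],[[0,0,0],0],[[0,0,0],0]]'
python3 - <<'E'
from h import *
s=manip.get_state();M=rot(s["ee_rot"]);print("tool",np.round(M.T@(np.array([.3795,.2575,.0806])-s["position"]),4))
E
```

```text
clock: 10.47
position: [0.3828, 0.2572, 0.3004]
ee_rot: [0.001, 0.994, 0.114, -0.001]
contact_force: [-0.2, -0.6, -4.8]
width: 0.0292
gripper_force: 61.8
tool [-0.0027 -0.0013  0.2198]
```

```bash
python3 steer.py '[[[-0.003,-0.001,0.01],0],[[0,0,0.025],0],[[0,0,0.033],0],[[0,0,0.033],0],[[0,0,0.033],0]]' >/dev/null; python3 steer.py '[[[0,0,0.03],0],[[0,0,0.022],0],[[0,0,0.012],0],[[0,0,0.006],0],[[0,0,0.004],0]]' ; python3 steer.py '[[[0,0,0.004],0],[[0,0,0.003],0],[[0,0,0.002],0],[[0,0,0.001],0],[[0,0,0],0]]'
```

```text
clock: 11.3
position: [0.3797, 0.2576, 0.0924]
ee_rot: [0.0, 0.994, 0.113, -0.001]
contact_force: [-0.1, 0.2, -2.8]
width: 0.029
gripper_force: 61.8
clock: 11.72
position: [0.3802, 0.2587, 0.0836]
ee_rot: [-0.0, 0.993, 0.114, 0.0]
contact_force: [-1.2, -0.1, -4.3]
width: 0.0289
gripper_force: 61.8
```

```bash
python3 steer.py '[[[0,0,0.001],0],[[0,0,0.001],0],[[0,0,0.0005],0],[[0,0,0],0],[[0,0,0],0]]'
```

```text
clock: 12.13
position: [0.3801, 0.2586, 0.0808]
ee_rot: [0.0, 0.993, 0.114, 0.0]
contact_force: [-0.4, -0.3, -3.4]
width: 0.0291
gripper_force: 61.8
```

```bash
python3 steer.py '[[[0,0,0.001],0],[[0,0,0],0],[[0,0,0],0]]'|sed -n '2p;4p'; python3 steer.py '[[[0,0,0.001],0],[[0,0,0],0],[[0,0,0],0]]'|sed -n '2p;4p'
```

```text
position: [0.3802, 0.2587, 0.0806]
contact_force: [-2.6, -1.5, 5.9]
position: [0.3802, 0.2587, 0.0806]
contact_force: [-3.1, -1.6, 13.9]
```

It is standing on the table. I'll ease the press, let go and retreat.

```bash
python3 steer.py '[[[0,0,-0.001],0],[[0,0,0],0]]'|sed -n '2p;4p'; python3 steer.py '[[[0,0,0],0],[[0,0,0],0],[[0,0,0],0],[[0,0,0],0],[[0,0,0],0]]' .085|sed -n '2p;4,6p'; python3 steer.py '[[[0,0,-0.008],0],[[0,0,-0.02],0],[[0,0,-0.035],0],[[0,0,-0.04],0],[[0,0,-0.04],0]]'|tail -2;python3 steer.py '[[[0,0,-0.04],0],[[0,0,-0.04],0],[[0,0,0],0],[[0,0,0],0],[[0,0,0],0]]'
python3 - <<'E'
from h import *
img,K,T,s=wrist();h=cv2.cvtColor(img,cv2.COLOR_RGB2HSV)
m=cv2.inRange(h,(5,190,120),(16,255,255));m[:100]=0;m[290:]=0;m[:,:180]=0;m[:,380:]=0
p=cv2.findNonZero(cv2.morphologyEx(m,cv2.MORPH_OPEN,np.ones((3,3))))
print(cv2.minAreaRect(np.array([onz(K,T,q[0],.052)[:2] for q in p]).astype(np.float32)*1000))
d=manip.get_image("side")["img"]
a=cv2.resize(d[110:260,180:380],(500,375),interpolation=2);b=cv2.resize(img,(300,225))
z=np.zeros((375,300,3),np.uint8);z[:225]=b;cv2.imwrite("pics/f.png",np.hstack([a,z])[:,:,::-1])
E
```

```text
position: [0.3803, 0.2588, 0.0806]
contact_force: [-2.4, -1.8, 7.2]
position: [0.3802, 0.2587, 0.0796]
contact_force: [0.3, -0.0, -0.7]
width: 0.0846
gripper_force: 0.0
width: 0.085
gripper_force: 0.0
clock: 14.05
position: [0.3795, 0.2584, 0.3027]
ee_rot: [0.0, 0.993, 0.114, -0.0]
contact_force: [-0.2, -0.2, -0.8]
width: 0.0852
gripper_force: 0.0
((378.4573974609375, 258.71533203125), (52.18452835083008, 124.26719665527344), 13.097557067871094)
```

View pics/f.png

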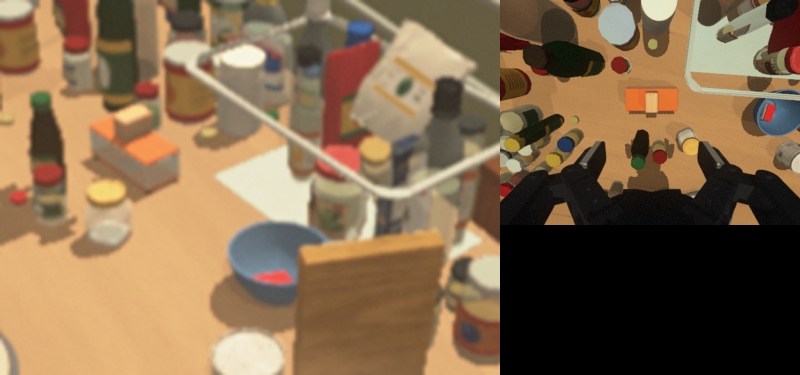

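The box stands back on its spot (measured within 1 mm and 0.1° of its start), the tablet lies in the blue bowl at (272,278), and the gripper is clear.

```bash
python3 -c "
from rig import manip
print(manip.sign_off())"
```

```text
the job is handed in; nothing more can be done
None
```

The job is handed in: the tablet is in the blue bowl, which is still where it stood, and the empty box is back on its spot (within 1 mm), released with the gripper clear, after about 14 s of robot time.

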